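# Load the toaster and hold its lever down

### The arm

A 7-joint arm with a two-finger parallel gripper is mounted at the origin on the work surface. World frame = base frame: x ahead of the robot, y to its left, z up, the work surface at z = 0. Lengths are in m, angles in rad, forces in N, time in s.
With the tool pointing down it reaches from about 0.425 to 0.975 m from the base axis. Payload 16.7 kg.
Tool frame: the origin (TCP) lies between the finger pads; the fingertips stand 8 mm ahead of it and the grasp point (between the pads) lies 11 mm behind it; z points along the fingers, y is the line along which they close (so a half turn about z gives the same grasp; the last joint's range is limited). The gripper opens to 85 mm and grips with 20 to 120 N. Pads are 22 mm wide; open, the fingers measure 114 mm over their backs; the gripper's body (76 mm by 85 mm) begins 54 mm behind the grasp point. The pads swing forward as they close: fully open they stand 13 mm farther back than shut.
Start: joints at [1.071, 0.426, 0.074, 1.606, -0.034, 1.111, -0.067], TCP at [0.231, -0.634, 0.207] pointing down, gripper open.
Joint ranges: [-2.85, 2.85], [-0.5, 2.14], [-1.23, 1.37], [0.21, 2.46], [-1.02, 4.16], [0.16, 2.05], [-2.73, 2.73]. Speed limits (rad/s): [1.89, 1.89, 2.39, 2.39, 3.01, 3.01, 3.01].

### API

Orientations are given as a unit quaternion [x, y, z, w].
In Python, from bench import * gives the robot as it stands.
- The arm moves only by the tool drive_tool, never from a script. Its argument "increments" is one flat list of numbers, 5 for each row, row after row: the finger opening in mm, from 0 to 85.4, then the shift along the tool's x, y, z in units of 60 mm (1.0 is 60 mm), then the turn about the tool's z in units of 10 degrees (1.0 is 10 degrees). In form: [hand, dx, dy, dz, turn, hand, dx, dy, dz, turn, ...]. A call has 1 to 20 rows; each row shifts and turns the commanded pose from where the row before left it, along the tool's axes as they then stand; what a row does not reach is not made up. A row lasts 1/8 s, in which the tool goes at most 62.5 mm and 10.7 degrees, less where a joint would pass 70% of its speed; a pose out of reach is approached as far as the arm can. A call is refused whole if a number of a shift passes 1 or a number of a turn 1, either way. A call with a gripper value outside its range is refused whole. The fingers move at their own pace and stop on an object; "squeeze" is the grip in N (left out, the last holds). Time passes only in rows, so rows that do not move let the fingers close. It gives the time, the measured TCP pose, the force, the opening and the grip force at its end, in the units of the state.
- get_obs(): the state, without advancing time (a new reading comes with each control period).
- grab_frame(name): name is "scene" or "top" or "wrist"; returns the picture (480x640x3 uint8, red, green, blue); there is no depth.
- camera_params(name): a dict with "fx", "fy", "cx", "cy" (pixels), "pose" (4x4, takes a point from camera to world coordinates); the wrist camera has in their place "tool_from_camera" (4x4, takes a point from camera to tool coordinates, whose origin is the TCP and whose axes are the flange's). Camera axes: x right, y down, z forward; pixel columns grow to the right and rows downward; lengths in m; the calibration is good to about 2 mm. A picture is of the moment at which its call begins: read the wrist's pose just before it. camera_params takes no time and is no camera call.
- job_done(): hands the job in; it is judged then, once.
The state is a dict: "clock": time; "joint_positions": joint angles; "joint_vel": joint speeds; "joint_torque": joint torques, N m; "tcp_pos": TCP position; "tcp_rot": TCP orientation; "wrist_force": force on the tool from outside, world axes, zero at the start; "moment": the same for the moment, N m; "gripper_width": opening from 0.0 (shut) to 1.0 (fully open); "grip_force": force on a finger pad.
Only numpy, scipy, OpenCV 4.12 (cv2) and the standard library are available. Lean on these libraries where they do the work, as an engineer would, in place of code of your own. Each camera call takes 0.05 s, during which the arm holds its last target. There are 200 camera calls.

### The job

Take exactly two of the frozen bread slices from the rack and stand one in each slot of the toaster, leaving the other two slices where they are and not disturbing the mug, jar and bowl. Only once both slices are in and let go, press the toaster's lever all the way down to its stop; it does not latch, so the program must finish while still pressing the lever and holding it fully down.

Things in the scene. Friction and masses are not known exactly. Their poses are not given: they have to be found in the camera images.
- toaster: Two-slot steel toaster, fixed, 250 mm long (its x), 180 mm wide (its y), 165 mm high (z up). Origin: centre of its underside. Its two slots run along its x, side by side at y = +35 and -35 mm; its lever is at its +x end.
- slot_a (a point): Centre of the mouth of one slot (toaster y = +35 mm), in the top face (165 mm high). Axes as the toaster's. The slot is 130 mm long (x) and 24 mm wide (y). Under it, 55 mm below the mouth while the lever is up, lies the bread carriage, on which a slice stands, its top then about 50 mm above the toaster; pressing the lever lowers carriage and slices by 40 mm. A slot takes one slice only.
- slot_b (a point): Centre of the mouth of the other slot (toaster y = -35 mm); the same in all else.
- carriage (a joint): Travel of lever and bread carriage, m: 0 = up, 0.040 = fully down on its stop. It does not latch: a spring pushes it back up with 4 N at the top rising to 9 N at the bottom (the lever and slices weigh about 1.5 N of that).
- lever_tab (a point): Black lever tab in the middle of the toaster's +x end, 42 mm long (x, outwards), 44 mm wide (y), 14 mm thick. Origin: on its top face, 28 mm out from the toaster's end face and 160 mm above the worktop when up (120 mm when down); the tab reaches 24 mm farther out and 18 mm back towards the toaster from there. It is pressed straight down from above. Axes as the toaster's.
- rack: Toast rack, fixed: wooden base 120 (x) x 240 (y) x 12 mm, with four pairs of low steel wire arches, 55 mm high and 70 mm long along x, 20 mm clear between them, at y = -97.5, -32.5, +32.5 and +97.5 mm. One slice stands in each pair. Origin: centre of its underside.
- slice1: Slice of frozen bread, rigid, about 40 g, 108 mm wide at its shoulders (its x), 14 mm thick (y), 105 mm high (z up), standing on edge; all four are alike. Origin: centre of its lower edge, which is 12 mm above the worktop in the rack. Grip it across its thickness, near its top edge.
- slice2: Slice of frozen bread, rigid, about 40 g, 108 mm wide at its shoulders (its x), 14 mm thick (y), 105 mm high (z up), standing on edge; all four are alike. Origin: centre of its lower edge, which is 12 mm above the worktop in the rack. Grip it across its thickness, near its top edge.
- slice3: Slice of frozen bread, rigid, about 40 g, 108 mm wide at its shoulders (its x), 14 mm thick (y), 105 mm high (z up), standing on edge; all four are alike. Origin: centre of its lower edge, which is 12 mm above the worktop in the rack. Grip it across its thickness, near its top edge.
- slice4: Slice of frozen bread, rigid, about 40 g, 108 mm wide at its shoulders (its x), 14 mm thick (y), 105 mm high (z up), standing on edge; all four are alike. Origin: centre of its lower edge, which is 12 mm above the worktop in the rack. Grip it across its thickness, near its top edge.
- mug: White mug, 76 mm diameter, 90 mm high, a bystander: leave it alone. Origin: centre of its underside.
- jam_jar: Amber glass jar with a steel cap, 68 mm diameter, 95 mm high, a bystander: leave it alone. Origin: centre of its underside.
- sugar_bowl: Blue ceramic bowl, 100 mm diameter, 55 mm high, a bystander: leave it alone. Origin: centre of its underside.
Mind the look-alikes: they are no part of the job. What is shaped like the slice3 but purple is not meant.

How it is judged:
On the way, in this order (a step that is already met when the one before it is completed fails the run):
1. a slice stands released in one slot, lever up ((((y of slice1 in the frame of toaster between 0.023 and 0.047 m and x of slice1 in the frame of toaster between -0.025 and 0.025 m and z of slice1 in the frame of toaster between 0.1 and 0.122 m and angle between slice1's own z axis and vertical below 0.35 rad) or (y of slice2 in the frame of toaster between 0.023 and 0.047 m and x of slice2 in the frame of toaster between -0.025 and 0.025 m and z of slice2 in the frame of toaster between 0.1 and 0.122 m and angle between slice2's own z axis and vertical below 0.35 rad) or (y of slice3 in the frame of toaster between 0.023 and 0.047 m and x of slice3 in the frame of toaster between -0.025 and 0.025 m and z of slice3 in the frame of toaster between 0.1 and 0.122 m and angle between slice3's own z axis and vertical below 0.35 rad) or (y of slice4 in the frame of toaster between 0.023 and 0.047 m and x of slice4 in the frame of toaster between -0.025 and 0.025 m and z of slice4 in the frame of toaster between 0.1 and 0.122 m and angle between slice4's own z axis and vertical below 0.35 rad)) or ((y of slice1 in the frame of toaster between -0.047 and -0.023 m and x of slice1 in the frame of toaster between -0.025 and 0.025 m and z of slice1 in the frame of toaster between 0.1 and 0.122 m and angle between slice1's own z axis and vertical below 0.35 rad) or (y of slice2 in the frame of toaster between -0.047 and -0.023 m and x of slice2 in the frame of toaster between -0.025 and 0.025 m and z of slice2 in the frame of toaster between 0.1 and 0.122 m and angle between slice2's own z axis and vertical below 0.35 rad) or (y of slice3 in the frame of toaster between -0.047 and -0.023 m and x of slice3 in the frame of toaster between -0.025 and 0.025 m and z of slice3 in the frame of toaster between 0.1 and 0.122 m and angle between slice3's own z axis and vertical below 0.35 rad) or (y of slice4 in the frame of toaster between -0.047 and -0.023 m and x of slice4 in the frame of toaster between -0.025 and 0.025 m and z of slice4 in the frame of toaster between 0.1 and 0.122 m and angle between slice4's own z axis and vertical below 0.35 rad))) and contact force between each of slice1, slice2, slice3, slice4 and the fingers below 0.05 N and value of joint carriage below 0.006 m), for 0.2 s.
2. a slice stands released in each slot, lever still up (((y of slice1 in the frame of toaster between 0.023 and 0.047 m and x of slice1 in the frame of toaster between -0.025 and 0.025 m and z of slice1 in the frame of toaster between 0.1 and 0.122 m and angle between slice1's own z axis and vertical below 0.35 rad) or (y of slice2 in the frame of toaster between 0.023 and 0.047 m and x of slice2 in the frame of toaster between -0.025 and 0.025 m and z of slice2 in the frame of toaster between 0.1 and 0.122 m and angle between slice2's own z axis and vertical below 0.35 rad) or (y of slice3 in the frame of toaster between 0.023 and 0.047 m and x of slice3 in the frame of toaster between -0.025 and 0.025 m and z of slice3 in the frame of toaster between 0.1 and 0.122 m and angle between slice3's own z axis and vertical below 0.35 rad) or (y of slice4 in the frame of toaster between 0.023 and 0.047 m and x of slice4 in the frame of toaster between -0.025 and 0.025 m and z of slice4 in the frame of toaster between 0.1 and 0.122 m and angle between slice4's own z axis and vertical below 0.35 rad)) and ((y of slice1 in the frame of toaster between -0.047 and -0.023 m and x of slice1 in the frame of toaster between -0.025 and 0.025 m and z of slice1 in the frame of toaster between 0.1 and 0.122 m and angle between slice1's own z axis and vertical below 0.35 rad) or (y of slice2 in the frame of toaster between -0.047 and -0.023 m and x of slice2 in the frame of toaster between -0.025 and 0.025 m and z of slice2 in the frame of toaster between 0.1 and 0.122 m and angle between slice2's own z axis and vertical below 0.35 rad) or (y of slice3 in the frame of toaster between -0.047 and -0.023 m and x of slice3 in the frame of toaster between -0.025 and 0.025 m and z of slice3 in the frame of toaster between 0.1 and 0.122 m and angle between slice3's own z axis and vertical below 0.35 rad) or (y of slice4 in the frame of toaster between -0.047 and -0.023 m and x of slice4 in the frame of toaster between -0.025 and 0.025 m and z of slice4 in the frame of toaster between 0.1 and 0.122 m and angle between slice4's own z axis and vertical below 0.35 rad)) and contact force between each of slice1, slice2, slice3, slice4 and the fingers below 0.05 N and value of joint carriage below 0.006 m), for 0.2 s.
3. the lever is pressed fully down and both slices have gone down with it (((y of slice1 in the frame of toaster between 0.023 and 0.047 m and x of slice1 in the frame of toaster between -0.025 and 0.025 m and z of slice1 in the frame of toaster between 0.062 and 0.084 m and angle between slice1's own z axis and vertical below 0.35 rad) or (y of slice2 in the frame of toaster between 0.023 and 0.047 m and x of slice2 in the frame of toaster between -0.025 and 0.025 m and z of slice2 in the frame of toaster between 0.062 and 0.084 m and angle between slice2's own z axis and vertical below 0.35 rad) or (y of slice3 in the frame of toaster between 0.023 and 0.047 m and x of slice3 in the frame of toaster between -0.025 and 0.025 m and z of slice3 in the frame of toaster between 0.062 and 0.084 m and angle between slice3's own z axis and vertical below 0.35 rad) or (y of slice4 in the frame of toaster between 0.023 and 0.047 m and x of slice4 in the frame of toaster between -0.025 and 0.025 m and z of slice4 in the frame of toaster between 0.062 and 0.084 m and angle between slice4's own z axis and vertical below 0.35 rad)) and ((y of slice1 in the frame of toaster between -0.047 and -0.023 m and x of slice1 in the frame of toaster between -0.025 and 0.025 m and z of slice1 in the frame of toaster between 0.062 and 0.084 m and angle between slice1's own z axis and vertical below 0.35 rad) or (y of slice2 in the frame of toaster between -0.047 and -0.023 m and x of slice2 in the frame of toaster between -0.025 and 0.025 m and z of slice2 in the frame of toaster between 0.062 and 0.084 m and angle between slice2's own z axis and vertical below 0.35 rad) or (y of slice3 in the frame of toaster between -0.047 and -0.023 m and x of slice3 in the frame of toaster between -0.025 and 0.025 m and z of slice3 in the frame of toaster between 0.062 and 0.084 m and angle between slice3's own z axis and vertical below 0.35 rad) or (y of slice4 in the frame of toaster between -0.047 and -0.023 m and x of slice4 in the frame of toaster between -0.025 and 0.025 m and z of slice4 in the frame of toaster between 0.062 and 0.084 m and angle between slice4's own z axis and vertical below 0.35 rad)) and value of joint carriage above 0.036 m and (contact force between carriage_c2 and the fingers above 2 N or contact force between carriage_c2 and the arm above 2 N) and (distance of each of slice1, slice2 from where it was at the start of the episode below 0.025 m or distance of each of slice1, slice3 from where it was at the start of the episode below 0.025 m or distance of each of slice1, slice4 from where it was at the start of the episode below 0.025 m or distance of each of slice2, slice3 from where it was at the start of the episode below 0.025 m or distance of each of slice2, slice4 from where it was at the start of the episode below 0.025 m or distance of each of slice3, slice4 from where it was at the start of the episode below 0.025 m) and contact force between each of slice1, slice2, slice3, slice4 and the fingers below 0.05 N), for 0.5 s.
At the end, for the whole second after the job is handed in: The robot is pressing the lever (at least 2 N on the tab) within 4 mm of its full 40 mm travel; one slice stands lowered in each slot, within 25 mm of its middle along the slot; the other two slices are within 25 mm of where they began; the robot touches no slice (all of step 3); the arm keeps its last pose, push and grip.
It fails at once if the mug is moved more than 30 mm (distance of mug from where it was at the start of the episode above 0.03 m).
It fails at once if the jam jar is moved more than 30 mm (distance of jam_jar from where it was at the start of the episode above 0.03 m).
It fails at once if the sugar bowl is moved more than 30 mm (distance of sugar_bowl from where it was at the start of the episode above 0.03 m).
It also fails if it takes over 69 s, if anything falls off the work surface, if the arm or the gripper's body presses on something with over 40 N, if the wrist force passes 120 N, or if a joint passes its speed limit or range.

## Working session

There is one attempt and no reset: what is moved stays moved. The work goes in short steps, Python scripts to look and compute and a tool call to move; the robot and the scene stay as the last step left them, time stands still between calls to the robot, and variables do not carry over. Pictures are saved under pics/ and viewed, at most 10 in all, crops included, and the job is handed in when it is done.

Besides the shell and the picture viewer there is one more tool, called after "Call:" as name(argument=value, ...), one argument or row to a line, values as JSON. drive_tool: Moves the arm, as the interface text tells. Its arguments: {"type":"object","properties":{"increments":{"type":"array","items":{"type":"number"}},"squeeze":{"type":"number"}},"required":["increments"]}

```bash
mkdir -p pics
python3 - <<'E'
from bench import *
import cv2,numpy as np
o=get_obs();print({k:np.round(v,3) for k,v in o.items()})
for n in("scene","top"):
    cv2.imwrite(f"pics/{n}0.png",grab_frame(n)[:,:,::-1])
    p=camera_params(n);print(n,p["fx"],p["fy"],p["cx"],p["cy"],np.round(p["pose"],4).tolist())
print(camera_params("wrist"))
E
```

```text
{'clock': np.float64(0.0), 'joint_positions': array([ 1.072,  0.427,  0.074,  1.607, -0.034,  1.111, -0.067]), 'joint_vel': array([-0.001,  0.   , -0.   , -0.003, -0.001,  0.001, -0.   ]), 'joint_torque': array([-2.0000e-03, -9.4983e+01,  3.7590e+00, -4.6352e+01,  1.9000e-02,
        1.0000e-02,  0.0000e+00]), 'tcp_pos': array([ 0.231, -0.634,  0.206]), 'tcp_rot': array([ 0.985,  0.174, -0.   , -0.001]), 'wrist_force': array([0.465, 0.003, 0.13 ]), 'moment': array([ 0.033, -0.01 , -0.04 ]), 'grip_force': np.float64(0.0), 'gripper_width': np.float64(1.001)}
scene 490.14218438806734 490.14218438806734 318.5494500265329 243.52980334305667 [[-0.4489, 0.684, -0.575, 1.1966], [0.8936, 0.3404, -0.2927, 0.3594], [-0.0045, -0.6452, -0.764, 0.962], [0.0, 0.0, 0.0, 1.0]]
top 450.82279953007765 450.82279953007765 314.37040589865023 236.61304537543816 [[-0.0144, -0.9951, 0.0982, 0.4297], [-0.9999, 0.0144, 0.0, 0.0326], [-0.0014, -0.0982, -0.9952, 1.2188], [0.0, 0.0, 0.0, 1.0]]
{'fx': 374.47319981360164, 'fy': 374.47319981360164, 'cx': 316.77309273434065, 'cy': 235.0495281660639, 'tool_from_camera': array([[ 9.95039877e-04, -9.65690024e-01, -2.59695568e-01,
         6.60346308e-02],
       [ 9.99999390e-01,  8.36459272e-04,  7.21147835e-04,
        -3.25344024e-04],
       [-4.79180505e-04, -2.59696127e-01,  9.65690267e-01,
        -1.67223598e-01],
       [ 0.00000000e+00,  0.00000000e+00,  0.00000000e+00,
         1.00000000e+00]])}
```

View pics/scene0.png

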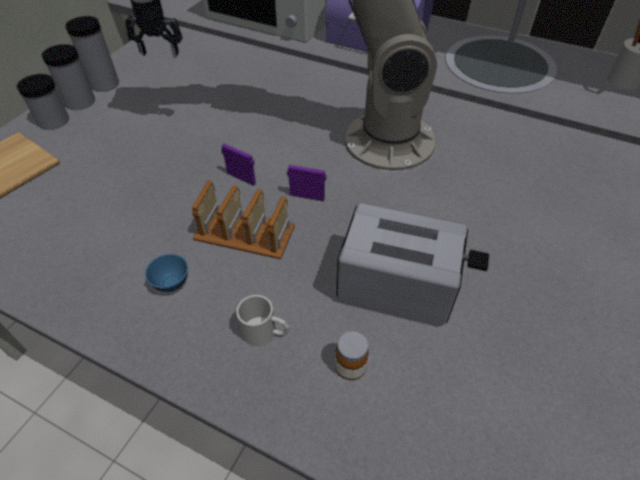

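View pics/top0.png

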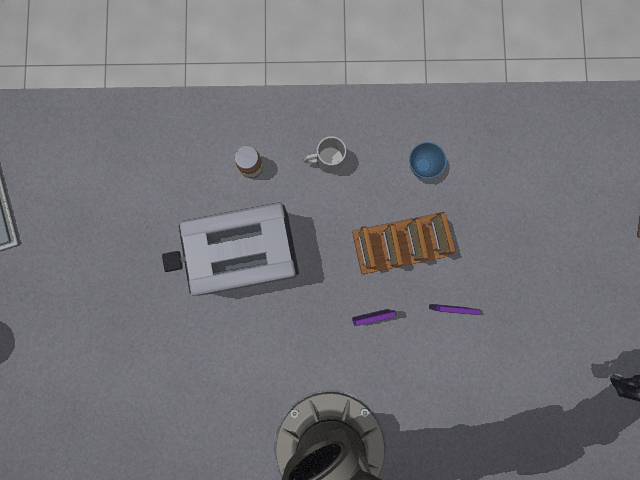

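The scene shows the toaster at about (405,260), its lever tab at (479,260), and the rack with four slices at about (243,220). In the top view the toaster centre is about (238,248), the tab (172,261), and the rack (405,243). The purple decoys are at (375,317) and (455,309). I'll enlarge both views to measure.

Run:
```python
import cv2,numpy as np
t=cv2.imread("pics/top0.png")[190:310,150:470];s=cv2.imread("pics/scene0.png")[175:295,180:500]
f=lambda a:cv2.convertScaleAbs(cv2.resize(a,None,fx=2.5,fy=2.5,interpolation=cv2.INTER_CUBIC),alpha=1.3)
cv2.imwrite("pics/crop.png",np.vstack([f(t),f(s)]))
```

```text
(no output)
```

View pics/crop.png

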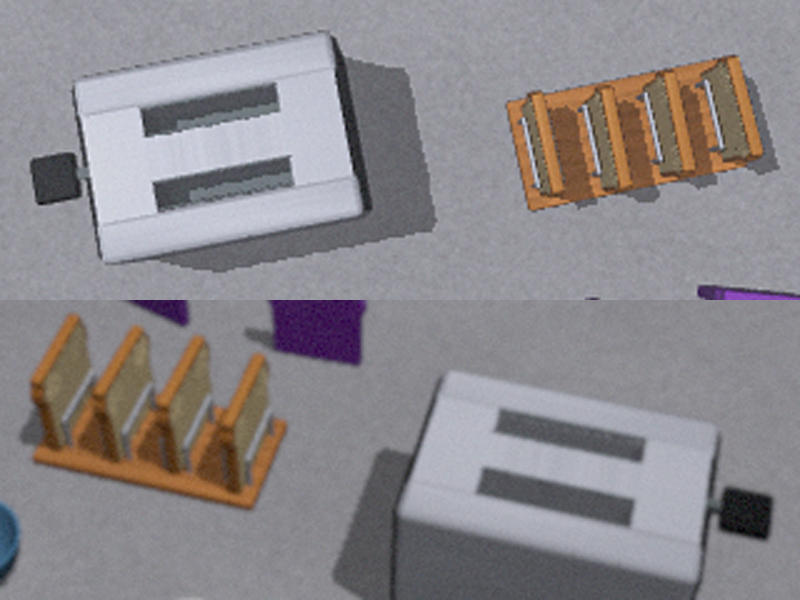

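Top crop: the slots centre near (211,109) and (224,184), the tab near (55,178). The slice crests are the orange strips at x≈547, 612, 676 and 742. The scene crop shows the same features: slots near (556,496) and (570,434), tab near (747,513).

```bash
cat > h.py <<'E'
from bench import *
import numpy as np
from scipy.spatial.transform import Rotation as R
def ray(p,px,pose=None):
    P=np.array(p["pose"] if pose is None else pose)
    return P[:3,3],P[:3,:3]@np.array([(px[0]-p["cx"])/p["fx"],(px[1]-p["cy"])/p["fy"],1])
def tri(rays):
    A=0;b=0
    for o,d in rays:
        d=d/np.linalg.norm(d);M=np.eye(3)-np.outer(d,d);A=A+M;b=b+M@o
    x=np.linalg.solve(A,b)
    return x,max(np.linalg.norm(np.cross(x-o,d/np.linalg.norm(d))) for o,d in rays)
def onz(r,z): o,d=r;return o+d*(z-o[2])/d[2]
def wpose():
    o=get_obs();T=np.eye(4);T[:3,:3]=R.from_quat(o["tcp_rot"]).as_matrix();T[:3,3]=o["tcp_pos"]
    return T@np.array(camera_params("wrist")["tool_from_camera"])
E
python3 - <<'E'
from h import *
pt,ps=camera_params("top"),camera_params("scene")
T=lambda x,y:ray(pt,(x/2.5+149.7,y/2.5+189.7))
S=lambda x,y:ray(ps,(x/2.5+179.7,(y-300)/2.5+174.7))
D={ # far slot then near slot, corners top ; scene
"far+y,+x":((143,111),(634,500)),"far -y":((277,84),(482,467)),
"farC":((211,109),(556,496)),"nearC":((224,184),(570.5,434.5)),
"near c1":((153,185),(645,438)),"near c2":((291,157),(500,408)),
"near c3":((158,211),(641,461)),
}
# proper corner pairing: far slot +x side in scene is lower edge
D={"far +x+y":((143,111),(631,525)),"far +x-y":((277,84),(477,492)),"far -x-y":((277,107),(482,467)),"far -x+y":((148,134),(634,500)),
"near +x+y":((153,185),(641,461)),"near +x-y":((291,157),(496,431)),"near -x-y":((294,184),(500,408)),"near -x+y":((158,211),(645,438)),
"s1 far":((732,60),(38,388)),"s1 near":((752,155),(73,318)),"s2 far":((666,72),(100,398)),"s2 near":((687,170),(137,330)),
"s3 far":((603,87),(163,410)),"s3 near":((622,187),(200,340)),"s4 far":((538,95),(228,428)),"s4 near":((556,192),(262,357)),
"tab":((56,179),(748,508))}
for k,(a,b) in D.items():
    x,e=tri([T(*a),S(*b)]);print(k,np.round(x,3),round(e,4), np.round(onz(T(*a),.165 if ' ' in k and k[0] in 'fn' else .117 if k[0]=='s' else .16),3))
E
```

```text
far +x+y [0.543 0.287 0.163] 0.0013 [0.543 0.285 0.165]
far +x-y [0.567 0.16  0.163] 0.001 [0.567 0.159 0.165]
far -x-y [0.545 0.157 0.171] 0.0012 [0.545 0.159 0.165]
far -x+y [0.521 0.281 0.168] 0.0015 [0.522 0.28  0.165]
near +x+y [0.474 0.274 0.166] 0.0006 [0.474 0.275 0.165]
near +x-y [0.497 0.148 0.165] 0.0019 [0.498 0.146 0.165]
near -x-y [0.473 0.143 0.168] 0.0001 [0.473 0.143 0.165]
near -x+y [0.449 0.269 0.168] 0.0002 [0.449 0.27  0.165]
s1 far [ 0.592 -0.286  0.107] 0.0011 [ 0.591 -0.284  0.117]
s1 near [ 0.498 -0.304  0.113] 0.003 [ 0.497 -0.3    0.117]
s2 far [ 0.58  -0.219  0.113] 0.0002 [ 0.58  -0.219  0.117]
s2 near [ 0.484 -0.238  0.112] 0.0015 [ 0.483 -0.236  0.117]
s3 far [ 0.566 -0.157  0.113] 0.0 [ 0.566 -0.156  0.117]
s3 near [ 0.468 -0.174  0.112] 0.0014 [ 0.467 -0.172  0.117]
s4 far [ 0.559 -0.092  0.112] 0.0012 [ 0.559 -0.092  0.117]
s4 near [ 0.463 -0.107  0.114] 0.0002 [ 0.463 -0.107  0.117]
tab [0.48  0.368 0.161] 0.001 [0.481 0.367 0.16 ]
```

Two-view heights check out: slots 0.163–0.171, slice tops about 0.112, tab 0.161. The slots lie at 100.7° and the slices at 10.4°, so I'll hover over the slice nearest the toaster.

Call:
drive_tool(
  increments=[85, 0, 0, -0.8, 0, 85, 0, 0, -0.8, 0, 45, 0.53, -0.48, 0, 0, 45, 0.53, -0.48, 0, 0, 45, 0.53, -0.48, 0, 0, 45, 0.53, -0.48, 0, 0, 45, 0.53, -0.48, 0, 0, 45, 0.53, -0.48, 0, 0, 45, 0.53, -0.48, 0, 0, 45, 0.53, -0.48, 0, 0, 45, 0.53, -0.48, 0, 0, 45, 0.53, -0.48, 0, 0, 45, 0.53, -0.48, 0, 0, 45, 0.53, -0.48, 0, 0, 45, 0.53, -0.48, 0, 0, 45, 0.53, -0.48, 0, 0, 45, 0, 0, 0, 0.5, 45, 0, 0, 0, 0.46, 45, 0, 0, 0, 0, 45, 0, 0, 0, 0],
  squeeze=30,
)

```text
clock: 2.6
tcp_pos: [0.5113, -0.1028, 0.3027]
tcp_rot: [0.996, 0.092, -0.0, -0.0]
wrist_force: [0.2, -0.0, -0.4]
gripper_width: 0.523
grip_force: 0.0
```

```bash
cat >> h.py <<'E'
def go(x,y,z,yaw):
    o=get_obs();M=R.from_quat(o["tcp_rot"]).as_matrix();c=np.degrees(np.arctan2(M[1,0],M[0,0]))
    d=M.T@(np.array([x,y,z])-o["tcp_pos"])/.06
    print("tcp",np.round(o["tcp_pos"],4),"yaw",round(c,2),"tool d(units)",np.round(d,3),"turn",round((c-yaw)/10,3))
E
python3 - <<'E'
from h import *
import cv2
W=wpose();np.save("w1.npy",W)
f=grab_frame("wrist");cv2.imwrite("pics/w1.png",f[:,:,::-1])
p=camera_params("wrist")
P=np.linalg.inv(W)
for n,q in {"s4far":(.559,-.092,.115),"s4near":(.463,-.107,.115),"s3far":(.566,-.157,.115),"s3near":(.468,-.174,.115)}.items():
    c=P@np.array([*q,1]);print(n,np.round([p["fx"]*c[0]/c[2]+p["cx"],p["fy"]*c[1]/c[2]+p["cy"]],1))
go(.511,-.0995,.09,10.3)
E
```

```text
s4far [314.9 153.4]
s4near [312.1 253.2]
s3far [385. 159.]
s3near [378.9 260.3]
tcp [ 0.5113 -0.1029  0.3028] yaw 10.52 tool d(units) [ 0.006 -0.056  3.546] turn 0.022
```

View pics/w1.png

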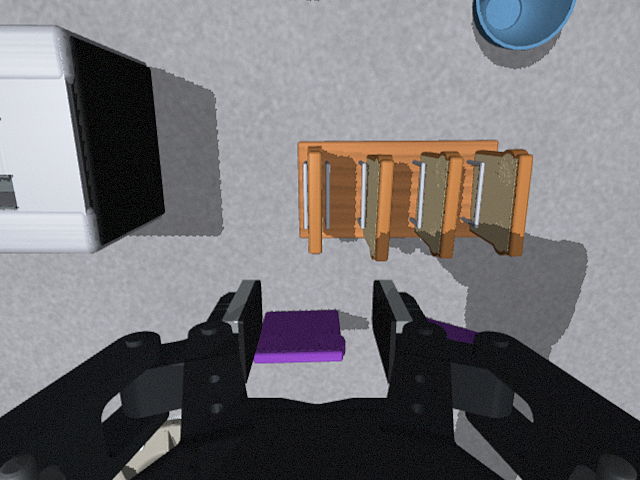

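The hovering wrist view shows s4's crest running vertically at x≈315, from row 148 to 253, and s3's from (386,157) to (382,258). Both are within 3 px of the predictions, so I can descend and grip.

Call:
drive_tool(
  increments=[45, 0.03, -0.03, 0.5, 0, 45, 0, 0, 0.6, 0, 45, 0, 0, 0.6, 0, 45, 0, 0, 0.6, 0, 45, 0, 0, 0.5, 0, 45, 0, 0, 0.4, 0, 45, 0, 0, 0.35, 0, 45, 0, 0, 0, 0, 10, 0, 0, 0, 0, 10, 0, 0, 0, 0, 10, 0, 0, 0, 0, 10, 0, 0, 0, 0, 10, 0, 0, 0, 0, 10, 0, 0, 0, 0],
  squeeze=30,
)

```text
clock: 4.4
tcp_pos: [0.5135, -0.1008, 0.0908]
tcp_rot: [0.996, 0.091, 0.001, 0.0]
wrist_force: [-0.7, 0.6, 7.6]
gripper_width: 0.137
grip_force: 29.6
```

Call:
drive_tool(
  increments=[10, 0, 0, -0.3, 0, 10, 0, 0, -0.5, 0, 10, 0, 0, -0.6, 0, 10, 0, 0, -0.6, 0, 10, 0, 0, -0.6, 0, 10, 0, 0, -0.6, 0, 10, 0, 0, -0.45, 0, 10, 0.163, -0.576, 0, 0, 10, 0.163, -0.576, 0, 0, 10, 0.163, -0.576, 0, 0, 10, 0.163, -0.576, 0, 0, 10, 0.163, -0.576, 0, 0, 10, 0.163, -0.576, 0, 0, 10, 0.163, -0.576, 0, 0, 10, 0.163, -0.576, 0, 0, 10, 0.163, -0.576, 0, 0, 10, 0, 0, 0, 0, 10, 0, 0, 0, 0],
)

```text
clock: 6.65
tcp_pos: [0.5429, 0.2206, 0.3096]
tcp_rot: [0.996, 0.091, 0.0, 0.0]
wrist_force: [-0.0, -0.6, -1.1]
gripper_width: 0.137
grip_force: 29.3
```

Call:
drive_tool(
  increments=[10, 0, 0, 0, -0.9, 10, 0, 0, 0, -0.9, 10, 0, 0, 0, -0.9, 10, 0, 0, 0, -0.9, 10, 0, 0, 0, -0.9, 10, 0, 0, 0, -0.9, 10, 0, 0, 0, -0.9, 10, 0, 0, 0, -0.9, 10, 0, 0, 0, -0.9, 10, 0, 0, 0, -0.9, 10, 0, 0, 0, 0, 10, 0, 0, 0, 0],
)

```text
clock: 8.15
tcp_pos: [0.5432, 0.2204, 0.3091]
tcp_rot: [0.642, 0.767, -0.0, 0.0]
wrist_force: [-0.5, 0.6, -0.5]
gripper_width: 0.134
grip_force: 29.3
```

Run:
```python
from h import *
import cv2
go(.5445,.221,.188,100.6)
W=wpose();np.save("w2.npy",W)
cv2.imwrite("pics/w2.png",grab_frame("wrist")[:,:,::-1])
p=camera_params("wrist");P=np.linalg.inv(W)
def px(q):
    c=P@np.array([*q,1]);return np.round([p["fx"]*c[0]/c[2]+p["cx"],p["fy"]*c[1]/c[2]+p["cy"]],1)
u=np.array([-.184,.983]);v=np.array([.983,.184])
for n,c in {"far":(.544,.221),"near":(.473,.209)}.items():
    for a in(-65,65):
        for b in(-12,12): print(n,a,b,px((*(np.array(c)+u*a/1e3+v*b/1e3),.165)))
```

```text
tcp [0.5432 0.2204 0.3091] yaw 100.17 tool d(units) [0.006 0.023 2.019] turn -0.043
far -65 -12 [304.3 285.5]
far -65 12 [331.2 285.4]
far 65 -12 [301.8 134.9]
far 65 12 [331.7 134.7]
near -65 -12 [223.7 284.7]
near -65 12 [250.5 284.5]
near 65 -12 [212.1 133.9]
near 65 12 [242.  133.7]
```

View pics/w2.png

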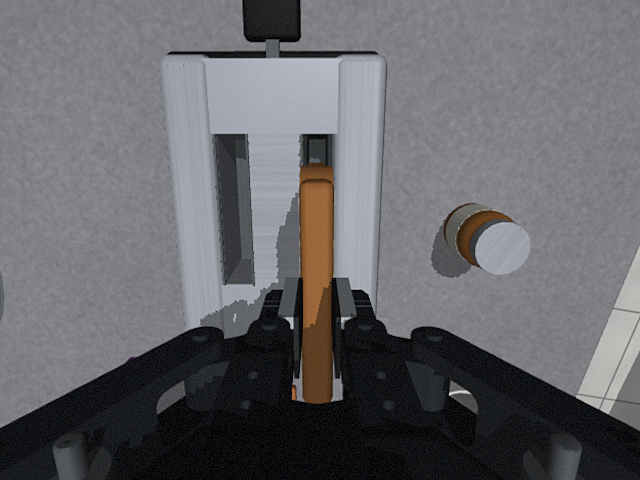

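In the wrist view the held slice is centred on the tool axis at x≈317, with its ends at rows 182 and 403. The far slot's visible end spans x 302–334 at row 135. The near slot runs from 216–246 at the top to 224–254 at the bottom, so the fit is within about 1 mm. Lowering into the far slot now.

Call:
drive_tool(
  increments=[10, 0.006, 0.02, 0.2, 0, 10, 0, 0, 0.25, 0, 10, 0, 0, 0.25, 0, 10, 0, 0, 0.25, 0, 10, 0, 0, 0.25, 0, 10, 0, 0, 0.25, 0, 10, 0, 0, 0.25, 0, 10, 0, 0, 0.25, 0, 10, 0, 0, 0, 0, 10, 0, 0, 0, 0],
)

```text
clock: 9.45
tcp_pos: [0.5443, 0.2219, 0.1922]
tcp_rot: [0.64, 0.769, 0.0, 0.0]
wrist_force: [-0.3, -0.1, -0.8]
gripper_width: 0.137
grip_force: 29.3
```

Call:
drive_tool(
  increments=[10, 0, 0, 0.04, 0, 10, 0, 0, 0, 0, 40, 0, 0, 0, 0, 40, 0, 0, 0, 0, 40, 0, 0, 0, 0, 40, 0, 0, 0, 0, 40, 0, 0, -0.3, 0, 40, 0, 0, -0.4, 0, 40, 0, 0, -0.5, 0, 40, 0, 0, -0.5, 0, 40, 0, 0, -0.4, 0, 40, 0, 0, 0, 0, 40, 0, 0, 0, 0],
)

```text
clock: 11.08
tcp_pos: [0.544, 0.2217, 0.3156]
tcp_rot: [0.64, 0.768, 0.0, 0.0]
wrist_force: [-0.0, -0.3, -0.1]
gripper_width: 0.467
grip_force: 0.0
```

Run:
```python
from h import *
import cv2
W=wpose();np.save("w3.npy",W)
cv2.imwrite("pics/w3.png",grab_frame("wrist")[:,:,::-1])
go(.5195,-.1675,.303,10.2)
M=R.from_euler("z",10.3,degrees=True).as_matrix()@np.diag([1,-1,-1]);print(M.T@(np.array([.5195,-.1675,.09])-get_obs()["tcp_pos"])/.06)
```

```text
tcp [0.5439 0.2216 0.3152] yaw 100.44 tool d(units) [-6.304 -1.575  0.205] turn 9.024
[-1.55941659  6.30782752  3.75325236]
```

View pics/w3.png

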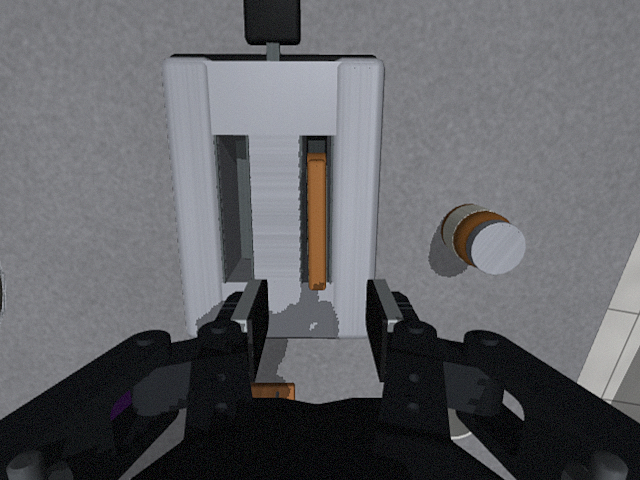

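The slice stands upright in the far slot: crest x 308–327, rows 153–290. Next is the second slice, s3.

Call:
drive_tool(
  increments=[40, 0, 0, 0, 0.9, 40, 0, 0, 0, 0.9, 40, 0, 0, 0, 0.9, 40, 0, 0, 0, 0.9, 40, 0, 0, 0, 0.9, 40, 0, 0, 0, 0.9, 40, 0, 0, 0, 0.9, 40, 0, 0, 0, 0.9, 40, 0, 0, 0, 0.9, 40, 0, 0, 0, 0.9],
)

```text
clock: 12.38
tcp_pos: [0.5438, 0.2216, 0.3147]
tcp_rot: [0.996, 0.088, -0.001, 0.0]
wrist_force: [0.2, -0.6, 0.6]
gripper_width: 0.472
grip_force: 0.0
```

Call:
drive_tool(
  increments=[40, -0.142, 0.573, 0, 0, 40, -0.142, 0.573, 0, 0, 40, -0.142, 0.573, 0, 0, 40, -0.142, 0.573, 0, 0, 40, -0.142, 0.573, 0, 0, 40, -0.142, 0.573, 0, 0, 40, -0.142, 0.573, 0, 0, 40, -0.142, 0.573, 0, 0, 40, -0.142, 0.573, 0, 0, 40, -0.142, 0.573, 0, 0, 40, -0.142, 0.573, 0, 0, 40, 0, 0, 0, 0, 40, 0, 0, 0, 0],
)

```text
clock: 14.0
tcp_pos: [0.5204, -0.1664, 0.315]
tcp_rot: [0.996, 0.091, -0.0, -0.0]
wrist_force: [0.4, 0.8, 0.1]
gripper_width: 0.467
grip_force: 0.0
```

Run:
```python
from h import *
import cv2
p=camera_params("wrist");W3=np.load("w3.npy")
c=[onz(ray(p,q,W3),.165) for q in((216,136),(248,136),(254,283),(225,283))];print(np.round(c,4),"near centre",np.mean(c,0))
W=wpose();np.save("w4.npy",W)
cv2.imwrite("pics/w4.png",grab_frame("wrist")[:,:,::-1])
go(.519,-.1675,.09,10.5)
```

```text
[[0.4514 0.2701 0.165 ]
 [0.4772 0.2749 0.165 ]
 [0.5001 0.1476 0.165 ]
 [0.4741 0.1428 0.165 ]] near centre [0.47572826 0.20883863 0.165     ]
tcp [ 0.5205 -0.1661  0.3151] yaw 10.51 tool d(units) [-0.028  0.021  3.752] turn 0.001
```

View pics/w4.png

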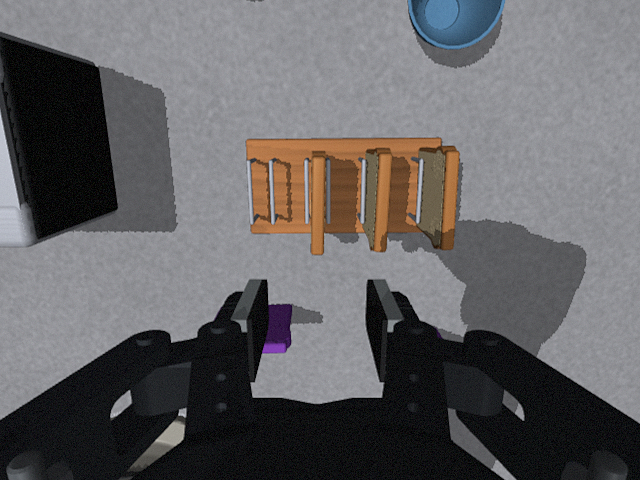

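s3's crest is vertical at x≈318, rows 152–254, about 1 mm off the tool axis. Descend and grip.

Call:
drive_tool(
  increments=[40, -0.02, 0.02, 0.54, 0, 40, 0, 0, 0.6, 0, 40, 0, 0, 0.6, 0, 40, 0, 0, 0.6, 0, 40, 0, 0, 0.6, 0, 40, 0, 0, 0.45, 0, 40, 0, 0, 0.35, 0, 40, 0, 0, 0, 0, 10, 0, 0, 0, 0, 10, 0, 0, 0, 0, 10, 0, 0, 0, 0, 10, 0, 0, 0, 0, 10, 0, 0, 0, 0, 10, 0, 0, 0, 0],
)

```text
clock: 15.8
tcp_pos: [0.5203, -0.1687, 0.0921]
tcp_rot: [0.996, 0.091, 0.001, 0.0]
wrist_force: [-1.6, -0.4, 7.2]
gripper_width: 0.127
grip_force: 30.6
```

Run:
```python
from h import *
go(.4757,.2088,.31,100.6)
```

```text
tcp [ 0.5203 -0.1687  0.0921] yaw 10.44 tool d(units) [ 0.414 -6.319 -3.636] turn -9.016
```

Call:
drive_tool(
  increments=[10, 0, 0, -0.3, 0, 10, 0, 0, -0.5, 0, 10, 0, 0, -0.6, 0, 10, 0, 0, -0.6, 0, 10, 0, 0, -0.6, 0, 10, 0, 0, -0.6, 0, 10, 0, 0, -0.55, 0, 10, 0.038, -0.575, 0, 0, 10, 0.038, -0.575, 0, 0, 10, 0.038, -0.575, 0, 0, 10, 0.038, -0.575, 0, 0, 10, 0.038, -0.575, 0, 0, 10, 0.038, -0.575, 0, 0, 10, 0.038, -0.575, 0, 0, 10, 0.038, -0.575, 0, 0, 10, 0.038, -0.575, 0, 0, 10, 0.038, -0.575, 0, 0, 10, 0.038, -0.575, 0, 0, 10, 0, 0, 0, 0],
)

```text
clock: 18.18
tcp_pos: [0.4744, 0.2117, 0.3172]
tcp_rot: [0.996, 0.093, 0.0, -0.0]
wrist_force: [-0.5, -0.0, -0.3]
gripper_width: 0.127
grip_force: 27.0
```

Call:
drive_tool(
  increments=[10, 0, 0, 0, -0.9, 10, 0, 0, 0, -0.9, 10, 0, 0, 0, -0.9, 10, 0, 0, 0, -0.9, 10, 0, 0, 0, -0.9, 10, 0, 0, 0, -0.9, 10, 0, 0, 0, -0.9, 10, 0, 0, 0, -0.9, 10, 0, 0, 0, -0.9, 10, 0, 0, 0, -0.9, 10, 0, 0, 0, 0, 10, 0, 0, 0, 0],
)

```text
clock: 19.68
tcp_pos: [0.4755, 0.2087, 0.3164]
tcp_rot: [0.642, 0.767, 0.0, 0.0]
wrist_force: [0.2, 0.1, -0.9]
gripper_width: 0.127
grip_force: 27.1
```

Run:
```python
from h import *
import cv2
go(.4757,.2088,.19,100.5)
np.save("w5.npy",wpose())
cv2.imwrite("pics/w5.png",grab_frame("wrist")[:,:,::-1])
```

```text
tcp [0.4755 0.2087 0.3164] yaw 100.19 tool d(units) [2.000e-03 3.000e-03 2.107e+00] turn -0.031
```

View pics/w5.png

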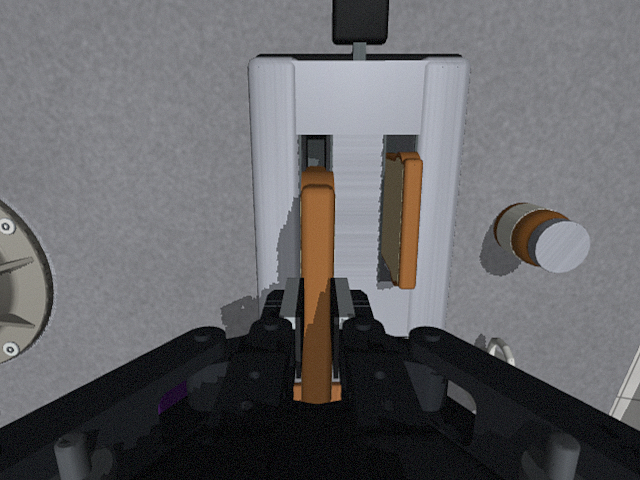

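The slot end spans x 301–332 at row 135 and the slice is centred at 317, so it's aligned. Lowering and releasing.

Call:
drive_tool(
  increments=[10, 0.02, 0, 0.2, 0, 10, 0, 0, 0.25, 0, 10, 0, 0, 0.25, 0, 10, 0, 0, 0.25, 0, 10, 0, 0, 0.25, 0, 10, 0, 0, 0.25, 0, 10, 0, 0, 0.25, 0, 10, 0, 0, 0.25, 0, 10, 0, 0, 0.13, 0, 10, 0, 0, 0, 0, 10, 0, 0, 0, 0],
)

```text
clock: 21.1
tcp_pos: [0.4754, 0.2106, 0.1916]
tcp_rot: [0.64, 0.768, 0.0, 0.0]
wrist_force: [0.6, 0.3, -0.2]
gripper_width: 0.122
grip_force: 27.1
```

Call:
drive_tool(
  increments=[10, 0, 0, 0.02, 0, 10, 0, 0, 0, 0, 38, 0, 0, 0, 0, 38, 0, 0, 0, 0, 38, 0, 0, 0, 0, 38, 0, 0, 0, 0, 38, 0, 0, -0.3, 0, 38, 0, 0, -0.4, 0, 38, 0, 0, -0.5, 0, 38, 0, 0, -0.5, 0, 38, 0, 0, -0.4, 0, 38, 0, 0, 0, 0, 38, 0, 0, 0, 0],
)

```text
clock: 22.72
tcp_pos: [0.4751, 0.2103, 0.3162]
tcp_rot: [0.64, 0.769, 0.0, 0.0]
wrist_force: [-0.6, 0.0, -0.4]
gripper_width: 0.441
grip_force: 0.0
```

Run:
```python
from h import *
import cv2
np.save("w6.npy",wpose())
cv2.imwrite("pics/w6.png",grab_frame("wrist")[:,:,::-1])
u=np.array([-.182,.983]);c=(np.array([.545,.221])+[.4757,.2088])/2
print("tab pred",c+u*(.125+.028))
go(*(c+u*(.125+.030)),.25,100.5)
```

```text
tab pred [0.482504 0.365299]
tcp [0.4749 0.2103 0.3158] yaw 100.45 tool d(units) [2.552 0.593 1.097] turn -0.005
```

View pics/w6.png

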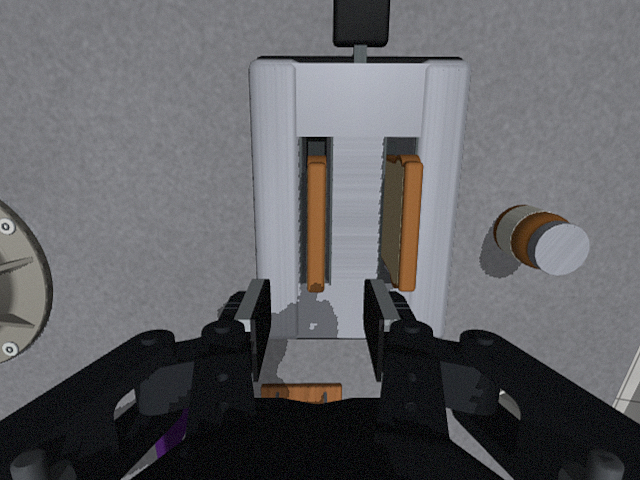

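Both slices stand in their slots, with crests at x≈317 and 411 and rows 155–292. The tab at (360,22) agrees with the triangulated position. I'll close the fingers and go above the tab.

Call:
drive_tool(
  increments=[0, 0.425, 0.1, 0, 0, 0, 0.425, 0.1, 0, 0, 0, 0.425, 0.1, 0, 0, 0, 0.425, 0.1, 0, 0, 0, 0.425, 0.1, 0, 0, 0, 0.425, 0.09, 0, 0, 0, 0, 0, 0, 0, 0, 0, 0, 0.4, 0, 0, 0, 0, 0.5, 0, 0, 0, 0, 0.5, 0, 0, 0, 0, 0.5, 0, 0, 0, 0, 0.3, 0, 0, 0, 0, 0, 0, 0, 0, 0, 0, 0],
)

```text
clock: 24.52
tcp_pos: [0.4827, 0.3676, 0.1851]
tcp_rot: [0.64, 0.768, 0.001, 0.0]
wrist_force: [0.4, 0.1, 0.8]
gripper_width: -0.002
grip_force: 0.0
```

Run:
```python
from h import *
go(.4815,.3675,.128,100.5);print(get_obs()["gripper_width"],get_obs()["wrist_force"])
```

```text
tcp [0.4827 0.3676 0.1851] yaw 100.43 tool d(units) [ 0.002 -0.021  0.952] turn -0.007
-0.001638274722343398 [0.40580514 0.06065791 0.77870868]
```

Over the tab. Pressing in gentle steps.

Call:
drive_tool(
  increments=[0, 0, 0, 0.15, 0, 0, 0, 0, 0.15, 0, 0, 0, 0, 0.15, 0, 0, 0, 0, 0.15, 0, 0, 0, 0, 0.15, 0, 0, 0, 0, 0.15, 0, 0, 0, 0, 0.04, 0, 0, 0, 0, 0, 0, 0, 0, 0, 0, 0],
)

```text
clock: 25.65
tcp_pos: [0.4823, 0.3673, 0.1279]
tcp_rot: [0.64, 0.769, 0.0, 0.0]
wrist_force: [-1.9, -1.0, 4.3]
gripper_width: 0.002
grip_force: 1.6
```

Call:
drive_tool(
  increments=[0, 0, 0, 0.03, 0, 0, 0, 0, 0.03, 0, 0, 0, 0, 0, 0, 0, 0, 0, 0, 0],
)

```text
clock: 26.15
tcp_pos: [0.4823, 0.3673, 0.1241]
tcp_rot: [0.64, 0.769, 0.0, -0.0]
wrist_force: [-1.3, -1.4, 3.4]
gripper_width: -0.001
grip_force: 1.9
```

Call:
drive_tool(
  increments=[0, 0, 0, 0.03, 0, 0, 0, 0, 0.03, 0, 0, 0, 0, 0, 0, 0, 0, 0, 0, 0],
)

```text
clock: 26.65
tcp_pos: [0.4823, 0.3673, 0.1205]
tcp_rot: [0.64, 0.769, -0.0, -0.0]
wrist_force: [-2.0, -1.3, 4.2]
gripper_width: 0.001
grip_force: 2.1
```

Run:
```python
from h import *
import cv2
print(get_obs()["wrist_force"])
p=camera_params("scene")
s=grab_frame("scene")[180:300,330:500,::-1];w=grab_frame("wrist")[:,:,::-1]
s=cv2.resize(s,None,fx=3.3,fy=3.3,interpolation=cv2.INTER_CUBIC)[:396,:500]
w=cv2.resize(w,(300,225));c=np.zeros((396,800,3),np.uint8);c[:,:500]=s;c[:225,500:]=w
cv2.imwrite("pics/p1.png",c)
```

```text
[-1.95700131 -1.3240521   4.2014057 ]
```

View pics/p1.png

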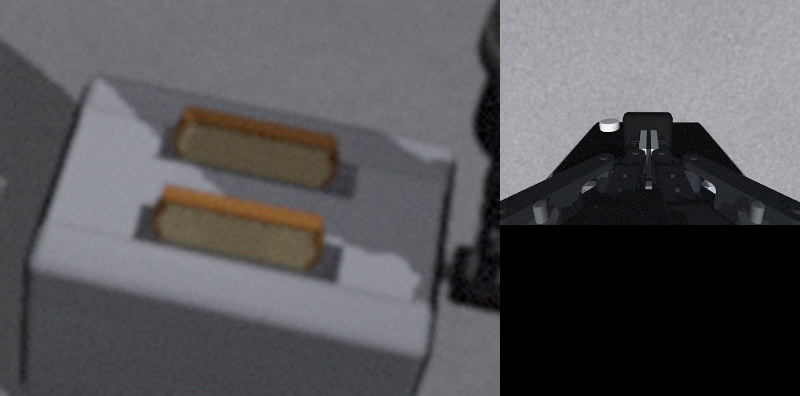

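The slices have gone down but still stand about 25–30 mm proud and the force is still only spring force, so the stop isn't reached yet. Pressing further.

Call:
drive_tool(
  increments=[0, 0, 0, 0.04, 0, 0, 0, 0, 0.04, 0, 0, 0, 0, 0, 0, 0, 0, 0, 0, 0],
)

```text
clock: 27.25
tcp_pos: [0.4823, 0.3673, 0.1157]
tcp_rot: [0.64, 0.769, 0.0, -0.0]
wrist_force: [-1.9, -1.7, 4.6]
gripper_width: 0.001
grip_force: 2.4
```

Call:
drive_tool(
  increments=[0, 0, 0, 0.04, 0, 0, 0, 0, 0.04, 0, 0, 0, 0, 0, 0, 0, 0, 0, 0, 0],
)

```text
clock: 27.75
tcp_pos: [0.4823, 0.3673, 0.111]
tcp_rot: [0.64, 0.769, 0.0, -0.0]
wrist_force: [-1.4, -0.8, 6.2]
gripper_width: -0.005
grip_force: 2.7
```

```bash
cat > q.py <<'E'
from h import *
import cv2
p=camera_params("scene");P=np.linalg.inv(np.array(p["pose"]))
f=grab_frame("scene").astype(np.float32)
org=cv2.GaussianBlur(f[:,:,0]-f[:,:,2],(0,0),.7)  # orange-ness: R-B
u=np.array([-.182,.983])
for n,c in {"far":(.545,.2215),"near":(.4755,.2095)}.items():
    s=[]
    for q in np.arange(0,.056,.002):
        X=np.array([[*(np.array(c)+u*a),.215-q] for a in np.linspace(-.04,.04,30)])
        C=(P[:3,:3]@X.T).T+P[:3,3];m=np.stack([p["fx"]*C[:,0]/C[:,2]+p["cx"],p["fy"]*C[:,1]/C[:,2]+p["cy"]],1).astype(np.float32)
        s.append(cv2.remap(org,m[None,:,0],m[None,:,1],cv2.INTER_LINEAR).mean())
    s=np.array(s);print(n,"q at crest mm",2*s.argmax(),np.round(s).astype(int))
E
python3 q.py
python3 - <<'E'
import cv2,numpy as np
f=cv2.imread("pics/scene0.png") # reference only
E
```

```text
far q at crest mm 24 [-8 -8 -8 -8 -7 -4  4 19 39 59 74 83 85 82 76 65 53 42 35 32 30 30 30 30
 30 30 30 28]
near q at crest mm 24 [-6 -7 -7 -7 -7 -6 -2  5 17 31 44 52 55 54 50 44 38 33 29 27 27 27 27 27
 26 26 26 24]
```

Call:
drive_tool(
  increments=[0, 0, 0, 0.04, 0, 0, 0, 0, 0.04, 0, 0, 0, 0, 0, 0],
)

```text
clock: 28.18
tcp_pos: [0.4823, 0.3673, 0.1061]
tcp_rot: [0.64, 0.769, 0.0, -0.0]
wrist_force: [-1.6, -1.0, 6.1]
gripper_width: 0.003
grip_force: 3.0
```

```bash
python3 q.py
python3 - <<'E'
from h import *
import cv2
# tab outline in the wrist image: dark pixels against grey worktop, per row width around centre
f=grab_frame("wrist").astype(int).sum(2)//3
for r in range(215,300,6):
    d=np.where(f[r,240:400]<45)[0];print(r,(d.min()+240,d.max()+240,len(d)) if len(d) else None,f[r,316])
E
```

```text
far q at crest mm 28 [-8 -8 -8 -8 -8 -8 -8 -6  0 12 30 50 68 80 85 84 79 70 58 46 38 33 31 30
 30 30 30 28]
near q at crest mm 30 [-6 -7 -7 -7 -7 -7 -7 -7 -4  2 12 26 39 49 54 55 52 47 41 35 31 28 27 26
 26 26 26 24]
215 None 166
221 None 170
227 None 168
233 None 168
239 None 68
245 (np.int64(265), np.int64(364), 100) 22
251 (np.int64(262), np.int64(367), 106) 26
257 (np.int64(263), np.int64(367), 105) 27
263 (np.int64(263), np.int64(367), 105) 38
269 (np.int64(252), np.int64(399), 148) 36
275 (np.int64(252), np.int64(399), 148) 28
281 (np.int64(251), np.int64(399), 121) 25
287 (np.int64(244), np.int64(399), 126) 18
293 (np.int64(240), np.int64(399), 130) 20
299 (np.int64(240), np.int64(399), 130) 22
```

The fingers carry the load (pad force 3 N each) and lever and tool move together, but about 10 mm of travel remains and the hand's body would come near the toaster's rim. I'll raise, shift 15 mm outwards on the tab, and press again, watching for first contact.

Call:
drive_tool(
  increments=[0, 0, 0, -0.15, 0, 0, 0, 0, -0.15, 0, 0, 0, 0, -0.15, 0, 0, 0, 0, -0.15, 0, 0, 0, 0, -0.2, 0, 0, 0, 0, -0.2, 0, 0, 0, 0, -0.2, 0, 0, 0.24, -0.01, 0, 0, 0, 0, 0, 0, 0],
)

```text
clock: 29.4
tcp_pos: [0.4782, 0.3829, 0.1779]
tcp_rot: [0.639, 0.769, 0.0, -0.0]
wrist_force: [0.5, -1.0, 0.6]
gripper_width: 0.003
grip_force: 0.0
```

```bash
python3 q.py
python3 - <<'E'
from h import *
o=get_obs();print(o["wrist_force"],o["grip_force"],o["tcp_pos"])
# dark gripper pixels: fingertip row in the scene picture vs projected tip
import cv2
p=camera_params("scene");P=np.linalg.inv(np.array(p["pose"]))
for dz in(-.008,0,.011,.025,.065):
    c=P@np.array([*(o["tcp_pos"]+[0,0,dz]),1]);print(dz,np.round([p["fx"]*c[0]/c[2]+p["cx"],p["fy"]*c[1]/c[2]+p["cy"]],1))
f=grab_frame("scene").astype(int).sum(2)//3
print(f[205:290:3,465:515:3])
E
```

```text
far q at crest mm 0 [85 80 71 59 47 38 33 30 30 30 30 30 30 30 30 30 30 30 30 30 30 30 30 30
 30 29 29 27]
near q at crest mm 0 [56 54 50 43 36 31 28 27 27 27 27 26 26 26 26 26 26 26 26 26 26 26 26 26
 26 26 26 24]
[-0.54966532  0.81409703 -0.39771077] 0.0 [0.47844767 0.38209738 0.17760272]
-0.008 [486.3 257. ]
0 [487.3 254.5]
0.011 [488.7 251.1]
0.025 [490.5 246.7]
0.065 [495.9 233.6]
[[115 113 111 113 112 111 112 116 115  71  17  17  19  16  12   4   8]
 [115 116 117 111 109 113 113 112 115 105  15  19  13  15  19  10  20]
 [116 111 114 113 115 112 112 109 113 106  19  21   7  19  15  18  22]
 [118 117 114 117 110 112 110 109 114  75  21  25  20   9  14  20  22]
 [118 114 115 111 116 112 112 113 115  40  12   5  15  11  18  21  19]
 [114 112 114 115 110 114 113 114 110  37   8  11  24  47  39  27  20]
 [113 114 115 113 114 112 115 113 106  28   9   6  17  63  43  22  48]
 [ 84 115 109 116 115 116 115 114 102  19   8   7  43  92  57  41 112]
 [ 80  96 115 115 111 113 110 109 103  12  17  20  64  96  47  87 114]
 [ 69  95 110 114 114 113 113 110  94  13  39  35  80  93  64 111 113]
 
[... 648 characters left out ...]
 19  20  13  20  19  25 100 111 110 113 113 111 109 115 112]
 [110  23   9  15  22  17  18  19 103 113 110 113 110 109 112 112 110]
 [113 100  76  50  29  10  17  22 106 113 113 110 112 114 115 114 113]
 [117 112 112 110 114 101  91  87 110 120 115 113 115 113 110 113 111]
 [111 111 114 111 115 113 114 116 113 113 113 114 108 113 114 112 112]
 [110 105 110 114 115 111 113 113 111 116 112 116 113 115 113 112 112]
 [113 111 114 112 114 108 113 113 115 111 112 112 114 112 114 113 110]
 [107 110 115 113 111 114 116 114 115 111 110 111 111 111 114 113 111]
 [111 110 109 115 110 114 112 114 110 113 113 112 111 110 114 111 115]
 [107 113 110 108 114 112 112 112 114 112 113 111 114 113 113 112 110]]
```

At rest the slices are back up (q=0), and the closed fingertips appear about 20 mm higher than nominal in the scene picture (row 247 against a projected 257). That explains the offset, so full travel needs TCP ≈ 0.096.

Call:
drive_tool(
  increments=[0, -0.08, 0, 0.1, 0, 0, 0, 0, 0.2, 0, 0, 0, 0, 0.2, 0, 0, 0, 0, 0.15, 0, 0, 0, 0, 0.15, 0, 0, 0, 0, 0.15, 0, 0, 0, 0, 0.15, 0, 0, 0, 0, 0.1, 0, 0, 0, 0, 0.05, 0, 0, 0, 0, 0, 0, 0, 0, 0, 0, 0],
)

```text
clock: 30.88
tcp_pos: [0.4799, 0.3766, 0.103]
tcp_rot: [0.64, 0.769, -0.0, 0.0]
wrist_force: [-2.4, -2.3, 6.3]
gripper_width: -0.001
grip_force: 3.2
```

Call:
drive_tool(
  increments=[0, 0, 0, 0.04, 0, 0, 0, 0, 0.04, 0, 0, 0, 0, 0, 0, 0, 0, 0, 0, 0],
)

```text
clock: 31.38
tcp_pos: [0.4799, 0.3766, 0.0982]
tcp_rot: [0.64, 0.769, -0.0, 0.0]
wrist_force: [-3.1, -2.7, 6.8]
gripper_width: -0.005
grip_force: 3.5
```

Call:
drive_tool(
  increments=[0, 0, 0, 0.03, 0, 0, 0, 0, 0.03, 0, 0, 0, 0, 0, 0, 0, 0, 0, 0, 0],
)

```text
clock: 31.88
tcp_pos: [0.48, 0.3766, 0.0953]
tcp_rot: [0.64, 0.768, 0.0, 0.0]
wrist_force: [-4.4, -5.7, 16.5]
gripper_width: 0.002
grip_force: 8.4
```

```bash
python3 q.py
```

```text
far q at crest mm 40 [-8 -8 -8 -9 -9 -9 -9 -9 -9 -9 -9 -9 -8 -3  7 25 46 66 79 85 85 81 73 62
 51 40 33 28]
near q at crest mm 40 [-7 -7 -7 -7 -7 -7 -7 -7 -7 -7 -7 -7 -7 -5  0 10 24 38 49 55 57 55 51 44
 37 32 28 25]
```

The force jumped to 16.5 N and both crests read 40 mm, so the lever is on its stop. I'll hold for over a second, then hand in.

Call:
drive_tool(
  increments=[0, 0, 0, 0, 0, 0, 0, 0, 0, 0, 0, 0, 0, 0, 0, 0, 0, 0, 0, 0, 0, 0, 0, 0, 0, 0, 0, 0, 0, 0, 0, 0, 0, 0, 0, 0, 0, 0, 0, 0],
)

```text
clock: 32.92
tcp_pos: [0.48, 0.3767, 0.0953]
tcp_rot: [0.64, 0.768, 0.0, 0.0]
wrist_force: [-4.0, -6.2, 17.4]
gripper_width: -0.001
grip_force: 8.4
```

Run:
```python
from bench import *
o=get_obs();print(o["wrist_force"],o["tcp_pos"],o["clock"])
print(job_done())
```

```text
[-4.00232198 -6.150618   17.41150896] [0.48004487 0.37666649 0.09531562] 32.925
the job is handed in; nothing more can be done
None
```

I handed the job in at about 33 s with one slice lowered in each slot and the lever held on its stop (about 17 N, both slices measured 40 mm down); the hand-in returned no verdict.

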